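Find the non-slip casting by its drag and set it on the sloping spray rest

ROBOT

A 6-joint arm with a two-finger parallel gripper is mounted at the origin on the work surface. World frame = base frame: x ahead of the robot, y to its left, z up, the work surface at z = 0. Lengths are in m, angles in rad, forces in N, time in s.
With the tool pointing down it reaches from about 0.25 to 0.85 m from the base axis. Payload 12.5 kg.
Tool frame: the origin (TCP) lies at the centre of the arm's flange, where the gripper is bolted on; the fingertips stand 186 mm ahead of it and the grasp point (between the pads) lies 167 mm ahead of it; x points along the fingers, z is the direction in which the jaws open and shut, and the axes are right-handed (so a half turn about x gives the same grasp; the last joint's range is limited). The gripper opens to 93 mm and grips with 3 to 60 N. Pads are 15 mm wide; open, the fingers measure 128 mm over their backs; the gripper's body (75 mm by 188 mm) begins 65 mm behind the grasp point.
Start: joints at [1.184, 0.351, 1.652, -0, 1.139, -0.085], TCP at [0.163, 0.525, 0.405] pointing down, gripper open.
Joint ranges: [-2.75, 2.75], [-0.79, 2.1], [0.01, 2.65], [-1.57, 4.71], [0.07, 3.14], [-2.87, 2.87]. Speed limits (rad/s): [2.22, 2.22, 2.79, 3.14, 3.14, 3.14].

INTERFACE

Orientations are given as a unit quaternion [x, y, z, w].
In Python, from bench import ctrl, optics, spotter gives the robot as it stands.
- The arm moves only by the tool servo_tool, never from a script. Its argument "targets" is a list of rows, each an object with "dp": the shift along the tool's x, y, z normalised to -1 to 1, where 1 is 1 m, a list of three; "turn": the turn about the tool's x normalised to -1 to 1, where 1 is 45 degrees. A call has 1 to 20 rows; each row shifts and turns the pose as measured when the row begins, along the tool's axes as they then stand; what a row does not reach is not made up. A row lasts 1/10 s, in which the tool goes at most 50 mm and 8.59 degrees, less where a joint would pass 70% of its speed; a pose out of reach is approached as far as the arm can. A call with a number of a shift or a turn outside -1 to 1 is refused whole. A call with a gripper value outside its range is refused whole. "grip" is the opening in per cent of the stroke, from 0 (shut) to 100 (fully open), set as the call begins (left out, the last holds). The fingers move at their own pace and stop on an object; the grip force is fixed at half the most. Time passes only in rows, so rows that do not move let the fingers close. It gives the time, the measured TCP pose, the force and the opening at its end, in the units of the state.
- ctrl.observe(): the state, without advancing time (a new reading comes with each control period).
- optics.snapshot(name): name is "scene" or "side" or "wrist"; returns (picture, depth): 480x640x3 uint8, red, green, blue; 480x640 float32, m along the optical axis (not along the pixel's ray), 0 where there is no reading.
- optics.camera_params(name): a dict with "vertical_fov" (degrees; the focal length in pixels is half the picture's height over the tangent of half this angle, whatever the lens; pixels are square), "cx", "cy" (the principal point, pixels), "world_to_cam" (4x4, takes a point from world to camera coordinates). Camera axes: x right, y up, looking along -z (the intrinsics and any distortion apply to the point x, -y, -z); pixel columns grow to the right and rows downward; lengths in m; the calibration is good to about 2 mm. A picture is of the moment at which its call begins: read the wrist's pose just before it. camera_params takes no time and is no camera call; for the wrist camera it gives the pose at the moment of the call.
- ctrl.close_job(): hands the job in, once; it reports no verdict.
Trained networks look in the newest picture that a camera, given by its name, has taken for a name from the list of things; names that differ only in an ending like _2 or _b are one class to them, and where a whole thing is asked for, a point or a joint stands for the part that bears it (a point fixed in the world has none). Each returns a list of dicts, best first, with "score" (0 to 1); they miss things now and then, are a little off and sometimes report something else, mostly with a low value. They report only what shows in the picture. A call takes as long as a camera call. They do not tell look-alikes from the thing itself.
- spotter.recognise(camera, target): "position" ([row, column] in pixels, amid what is visible of it).
- spotter.trace(camera, target): "region" (480x640 bool, what is visible of it) and "position" ([row, column] in pixels, amid what is visible of it).
The state is a dict: "time_s": time; "qpos": joint angles; "joint_vel": joint speeds; "joint_efforts": joint torques, N m; "ee_pos": TCP position; "tcp_rot": TCP orientation; "wrist_force": force on the tool from outside, world axes, zero at the start; "wrist_torque": the same for the moment, N m; "opening": finger opening in m.
Only numpy, scipy, OpenCV 4.12 (cv2) and the standard library are available. Lean on these libraries where they do the work, as an engineer would, in place of code of your own. Each camera call takes 0.05 s, during which the arm holds its last target. There are 200 camera calls.

TASK

One of the three castings has a non-slip underside and it is the only one that stays put on the sloping board. Without pressing down on them, drag each casting at least 4 cm along the bench to a new spot and leave it there, feeling which one resists most; when all three have been felt, set that one gently and flat on the middle of the sloping board and let go. The others stay standing on the bench; no casting may slide off or fall over, and leave the jar, pincers and brush alone.

Things in the scene. Friction and masses are not known exactly. Their poses are not given: they have to be found in the camera images.
- cast_a_mid (a point): centre of a tower casting, off-white cast stone, 76 mm high: sole 80 x 80 mm, 26 mm thick; square tower 40 x 40 mm with the same facing from 26 to 68 mm; small round cap on top. Point half-way up, 38 mm above the underside; z up, x and y square to the faces. Stands upright on the bench at the start. The three castings look exactly alike.
- cast_b_mid (a point): centre of a tower casting, off-white cast stone, 76 mm high: sole 80 x 80 mm, 26 mm thick; square tower 40 x 40 mm with the same facing from 26 to 68 mm; small round cap on top. Point half-way up, 38 mm above the underside; z up, x and y square to the faces. Stands upright on the bench at the start. The three castings look exactly alike.
- cast_c_mid (a point): centre of a tower casting, off-white cast stone, 76 mm high: sole 80 x 80 mm, 26 mm thick; square tower 40 x 40 mm with the same facing from 26 to 68 mm; small round cap on top. Point half-way up, 38 mm above the underside; z up, x and y square to the faces. Stands upright on the bench at the start. The three castings look exactly alike.
- board: fixed sloping board of the spray rest: smooth grey plate 180 x 180 x 12 mm on low feet, tilted 20 degrees, no lip, so slick things slide off. Origin: centre of its upper face, 58 mm above the bench; z square to that face; x straight up the slope (away from the robot, give or take the yaw); y level. Lower edge towards the robot. Sprung: gives up to 10 mm along -z, about 1 mm per 3 N.
- cast_a: same casting as point cast_a_mid, origin at the centre of its underside; 0.6 kg, a tenth more or less. One of the three is non-slip (friction about 0.8: takes 4 to 6 N to drag along bench or board unpressed), the other two are slick (0.1 to 0.25: under 2 N). Which is which changes each time and cannot be seen.
- cast_b: same casting as point cast_b_mid, origin at the centre of its underside; 0.6 kg, a tenth more or less. One of the three is non-slip (friction about 0.8: takes 4 to 6 N to drag along bench or board unpressed), the other two are slick (0.1 to 0.25: under 2 N). Which is which changes each time and cannot be seen.
- cast_c: same casting as point cast_c_mid, origin at the centre of its underside; 0.6 kg, a tenth more or less. One of the three is non-slip (friction about 0.8: takes 4 to 6 N to drag along bench or board unpressed), the other two are slick (0.1 to 0.25: under 2 N). Which is which changes each time and cannot be seen.
- jar: bystander: jar 60 mm across, 85 mm high, standing on the bench; origin at its underside
- pincers: bystander: steel pincers 170 mm long, lying on the bench, 15 mm high; origin near their middle
- brush: bystander: brush 160 mm long, lying on the bench; origin near its middle
Not all that is in view belongs to the job. What is shaped like the cast_b but green is not meant. Of the things shaped like the part that bears board, the grey one is meant.

How it is judged:
By the outcome, as a careful person would: the job done as asked, in the order asked, and still so for the second after the job is handed in, with the robot touching nothing.
It also fails if it takes over 72 s, if anything falls off the work surface, if the arm or the gripper's body presses on something with over 40 N, if the wrist force passes 120 N, or if a joint passes its speed limit or range.

## Working session

There is one attempt and no reset: what is moved stays moved. The work goes in short steps, Python scripts to look and compute and a tool call to move; the robot and the scene stay as the last step left them, time stands still between calls to the robot, and variables do not carry over. Pictures are saved under pics/ and viewed, about 8 in all and at most 12, crops included, and the job is handed in when it is done.

Besides the shell and the picture viewer there is one more tool, called after "Emit:" as name(argument=value, ...), one argument or row to a line, values as JSON. servo_tool: Moves the arm, as the interface text tells. Scaled input: -1 to 1 covers 1 m each way for a shift and 45 degrees each way for a turn. Its arguments: {"type":"object","properties":{"targets":{"type":"array"},"grip":{"type":"number"}},"required":["targets"]}

```bash
mkdir -p pics; cat > h.py <<'E'
import numpy as np,cv2
from bench import ctrl,optics,spotter
def cloud(cam,d=None,im=None):
    p=optics.camera_params(cam)
    if d is None: im,d=optics.snapshot(cam)
    f=240/np.tan(np.radians(p['vertical_fov'])/2)
    v,u=np.mgrid[:480,:640]
    C=np.stack([(u-p['cx'])/f*d,-(v-p['cy'])/f*d,-d,np.ones_like(d)],-1)
    W=C@np.linalg.inv(p['world_to_cam']).T
    return im,d,W[...,:3]
E
python3 - <<'E'
from h import *
s=ctrl.observe();print({k:np.round(v,3) for k,v in s.items()})
for c in('scene','side'):
    p=optics.camera_params(c);print(c,{k:np.round(v,2).tolist() if k!='distortion' else v for k,v in p.items()})
    im,d,W=cloud(c); cv2.imwrite(f'pics/{c}0.png',im[...,::-1]); np.savez(f'/tmp/{c}.npz',im=im,d=d,W=W)
    for t in('cast_a','board','jar','pincers','brush'):
        for r in spotter.trace(c,t):
            m=r['region']&(d>0); P=W[m]
            if len(P)==0: continue
            print(c,t,round(r['score'],2),np.round(r['position']),m.sum(),np.round(np.median(P,0),3),np.round(np.percentile(P,[2,98],axis=0),3).tolist(),im[m].mean(0).round())
E
```

```text
{'time_s': np.float64(0.0), 'qpos': array([ 1.184,  0.351,  1.652, -0.   ,  1.139, -0.085]), 'joint_vel': array([ 0.001,  0.   , -0.001, -0.002, -0.   ,  0.001]), 'joint_efforts': array([-1.0000e-03, -4.9732e+01, -2.8525e+01,  7.0000e-02,  2.5000e-02,
       -0.0000e+00]), 'ee_pos': array([0.163, 0.525, 0.404]), 'tcp_rot': array([-0.419,  0.57 ,  0.419,  0.569]), 'wrist_force': array([-0.637, -0.2  ,  0.377]), 'wrist_torque': array([ 0.012, -0.012, -0.034]), 'opening': np.float64(0.093)}
scene {'vertical_fov': 48.52, 'cx': 309.6, 'cy': 240.02, 'world_to_cam': [[-0.66, 0.75, -0.01, 0.37], [-0.61, -0.53, 0.6, 0.33], [0.44, 0.4, 0.8, -1.62], [0.0, 0.0, 0.0, 1.0]]}
scene cast_a 0.97 [216. 302.] 980 [ 0.526 -0.045  0.026] [[0.484, -0.101, 0.001], [0.559, -0.014, 0.074]] [196. 195. 184.]
scene cast_a 0.82 [162. 289.] 853 [ 0.403 -0.22   0.026] [[0.342, -0.269, -0.001], [0.436, -0.186, 0.074]] [ 47. 138.  73.]
scene cast_a 0.73 [208. 242.] 943 [ 0.601 -0.188  0.026] [[0.556, -0.242, 0.002], [0.632, -0.16, 0.075]] [196. 195. 184.]
scene cast_a 0.62 [178. 218.] 911 [ 0.581 -0.312  0.026] [[0.
[... 1220 characters left out ...]
6. 404.] 1876 [ 0.568 -0.217  0.027] [[0.54, -0.247, 0.004], [0.613, -0.164, 0.076]] [204. 200. 189.]
side board 0.84 [232. 120.] 5081 [0.308 0.373 0.056] [[0.225, 0.285, 0.024], [0.401, 0.475, 0.088]] [ 64. 164.  86.]
side board 0.76 [210. 250.] 4566 [0.561 0.227 0.056] [[0.479, 0.141, 0.025], [0.651, 0.323, 0.088]] [110. 110. 113.]
side pincers 0.62 [262. 438.] 915 [ 0.776 -0.157  0.011] [[0.737, -0.233, -0.0], [0.805, -0.071, 0.016]] [111. 112. 124.]
side pincers 0.29 [312. 408.] 1927 [ 0.567 -0.217  0.027] [[0.54, -0.247, 0.002], [0.614, -0.164, 0.076]] [202. 198. 188.]
side brush 0.74 [228. 391.] 588 [ 0.801 -0.002  0.019] [[0.725, -0.043, 0.001], [0.868, 0.039, 0.023]] [157. 146. 139.]
```

```bash
cat > fit.py <<'E'
from h import *
A=np.load('/tmp/scene.npz');B=np.load('/tmp/side.npz')
P=np.vstack([A['W'][A['d']>0],B['W'][B['d']>0]])
for n,x,y in(('g',.39,-.23),('1',.512,-.06),('2',.587,-.2),('3',.568,-.328)):
    q=P[np.hypot(P[:,0]-x,P[:,1]-y)<.075]
    for lo,hi in((.003,.029),(.032,.064),(.066,.08)):
        k=q[(q[:,2]>lo)&(q[:,2]<hi)]
        r=cv2.minAreaRect(k[:,:2].astype(np.float32)*1000)
        print(n,len(k),np.round(r[0],1),np.round(r[1],1),round(r[2],1),end=' | ')
    print()
for S in(A,B):
    W=S['W'];im=S['im'].astype(int)
    m=(np.hypot(W[...,0]-.57,W[...,1]-.235)<.14)&(W[...,2]>.02)&(S['d']>0)
    k=W[m]
    for _ in range(4):
        c=k.mean(0);n=np.linalg.svd(k-c,full_matrices=False)[2][2];n*=np.sign(n[2]);k=k[abs((k-c)@n)<.004]
    ang=np.degrees(np.arccos(n[2])); up=-np.array([n[0],n[1]]);yaw=np.degrees(np.arctan2(up[1],up[0]))
    xh=np.array([np.cos(np.radians(yaw))*np.cos(np.radians(ang)),np.sin(np.radians(yaw))*np.cos(np.radians(ang)),np.sin(np.radians(ang))]);yh=np.cross(n,xh)
    uv=np.c_[(k-c)@xh,(k-c)@yh].astype(np.float32);r=cv2.minAreaRect(uv)
    print('board',ang,yaw,np.round(r[1],3),r[2],np.round(c+r[0][0]*xh+r[0][1]*yh,4))
cv2.imwrite('pics/both.png',cv2.resize(np.vstack([A['im'][120:360,:,::-1],B['im'][180:420,:,::-1]]),(800,600)))
E
python3 fit.py
```

```text
g 2120 [ 390.5 -231.9] [147.8 139.4] 26.3 | g 536 [ 391.3 -231. ] [58.6 44.7] 19.0 | g 617 [ 386.8 -231.8] [46.1 40.5] 19.3 | 
1 1664 [511.  -61.9] [137.9 143.6] 54.5 | 1 500 [510.  -58.7] [63.  70.6] 75.5 | 1 442 [510.3 -58.7] [43.9 44. ] 72.4 | 
2 1768 [ 587.7 -200.3] [142.8 143.1] 61.1 | 2 535 [ 585.3 -208.9] [59.2 49. ] 81.4 | 2 473 [ 586.2 -203. ] [44.5 45.5] 80.1 | 
3 1994 [ 565.2 -329.5] [142.2 144.9] 21.9 | 3 579 [ 573.6 -327.1] [69.1 76.5] 80.8 | 3 569 [ 568.8 -328.8] [44.3 45.9] 78.2 | 
board 19.970317028096375 10.629064417864313 [0.185 0.18 ] 0.19674959778785706 [0.57   0.2348 0.0573]
board 19.957257342126553 11.921494387941063 [0.183 0.183] 89.23760223388672 [0.5661 0.235  0.0583]
```

View pics/both.png

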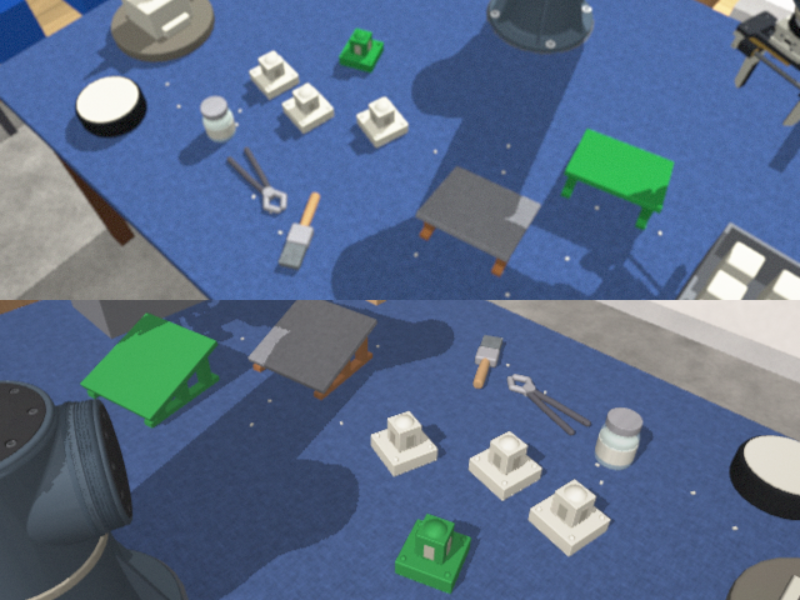

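```bash
cat >> h.py <<'E'
from scipy.spatial.transform import Rotation as Rn
def go(x,y,z,yaw=None,s=None):
    """tool-frame shift (m) to world TCP x,y,z and turn (deg, mod 180) to put jaw axis at world yaw"""
    s=s or ctrl.observe();R=Rn.from_quat(s['tcp_rot']).as_matrix()
    print('pos',np.round(s['ee_pos'],4),'jaw yaw',np.degrees(np.arctan2(R[1,2],R[0,2])).round(2),'x axis',R[:,0].round(3),'y axis',R[:,1].round(3),'q6',s['qpos'][5].round(2))
    print('dp',np.round(R.T@(np.array([x,y,z])-s['ee_pos']),4))
    if yaw is not None:
        t=np.degrees(np.arctan2(R[1,2],R[0,2]))-yaw; t=(t+90)%180-90
        print('turn deg',round(t,2),'norm',round(t/45,4),'(tool x down: + turn lowers world yaw)')
E
python3 - <<'E'
from h import *
A=np.load('/tmp/scene.npz');B=np.load('/tmp/side.npz')
P=np.vstack([A['W'][A['d']>0],B['W'][B['d']>0]])
for n,x,y in(('1',.511,-.06),('2',.587,-.203),('3',.568,-.329)):
    q=P[np.hypot(P[:,0]-x,P[:,1]-y)<.06]
    for lo,hi in((.016,.029),(.022,.029),(.035,.066),(.066,.072)):
        k=q[(q[:,2]>lo)&(q[:,2]<hi)]
        r=cv2.minAreaRect(k[:,:2].astype(np.float32)*1000)
        print(n,len(k),np.round(r[0],1),np.round(r[1],1),round(r[2],1),end=' | ')
    print()
go(.511,-.06,.30,72);go(.587,-.203,.30,80)
E
```

```text
1 1212 [510.6 -58.8] [85.3 85.9] 72.6 | 1 1006 [510.7 -58.4] [84.4 85.2] 73.3 | 1 523 [510.5 -59.1] [46.3 47.2] 69.5 | 1 304 [510.3 -58.7] [43.9 44. ] 72.4 | 
2 1291 [ 586.1 -203.8] [85.3 87.2] 79.8 | 2 1061 [ 586.3 -203.3] [84.1 87.2] 79.9 | 2 554 [ 586.1 -203.4] [47.2 49.1] 79.4 | 2 325 [ 586.2 -203. ] [44.5 45.5] 80.1 | 
3 1440 [ 568.7 -326.8] [89.1 86.7] 79.1 | 3 1211 [ 568.4 -328.8] [84.6 86.9] 78.8 | 3 573 [ 568.7 -327.7] [46.1 47.4] 79.4 | 3 384 [ 568.8 -328.8] [44.3 45.9] 78.2 | 
pos [0.1634 0.5251 0.4048] jaw yaw 72.71 x axis [ 0.  0. -1.] y axis [-0.955  0.297 -0.   ] q6 -0.08
dp [ 0.1047 -0.5058 -0.4554]
turn deg 0.71 norm 0.0158 (tool x down: + turn lowers world yaw)
pos [0.1634 0.5251 0.4048] jaw yaw 72.71 x axis [ 0.  0. -1.] y axis [-0.955  0.297 -0.   ] q6 -0.08
dp [ 0.1047 -0.6208 -0.5694]
turn deg -7.29 norm -0.162 (tool x down: + turn lowers world yaw)
```

Emit:
servo_tool(
  targets=[
    {"dp": [0.007,-0.036,-0.0325],"turn": 0},
    {"dp": [0.007,-0.036,-0.0325],"turn": 0},
    {"dp": [0.007,-0.036,-0.0325],"turn": 0},
    {"dp": [0.007,-0.036,-0.0325],"turn": 0},
    {"dp": [0.007,-0.036,-0.0325],"turn": 0},
    {"dp": [0.007,-0.036,-0.0325],"turn": 0},
    {"dp": [0.007,-0.036,-0.0325],"turn": 0},
    {"dp": [0.007,-0.036,-0.0325],"turn": 0},
    {"dp": [0.007,-0.036,-0.0325],"turn": 0},
    {"dp": [0.007,-0.036,-0.0325],"turn": 0},
    {"dp": [0.007,-0.036,-0.0325],"turn": 0},
    {"dp": [0.007,-0.036,-0.0325],"turn": 0},
    {"dp": [0.007,-0.036,-0.0325],"turn": 0},
    {"dp": [0.007,-0.036,-0.0325],"turn": 0},
  ],
  grip=100,
)

```text
time_s: 2.0
ee_pos: [0.5155, -0.0694, 0.3064]
tcp_rot: [-0.422, 0.564, 0.421, 0.572]
wrist_force: [0.3, 1.2, 0.1]
opening: 0.093
```

```bash
python3 -c "
from h import *
go(.5105,-.0587,.25,72.6)"
```

```text
pos [ 0.5155 -0.0694  0.3064] jaw yaw 73.15 x axis [ 0.009  0.006 -1.   ] y axis [-0.957  0.29  -0.007] q6 -1.51
dp [0.0564 0.0083 0.0083]
turn deg 0.55 norm 0.0123 (tool x down: + turn lowers world yaw)
```

Emit:
servo_tool(
  targets=[
    {"dp": [0.01,0.0083,0.0083],"turn": 0.012},
    {"dp": [0.01,0,0],"turn": 0},
    {"dp": [0,0,0],"turn": 0},
  ],
)

```text
time_s: 2.3
ee_pos: [0.5119, -0.0634, 0.2845]
tcp_rot: [-0.418, 0.567, 0.416, 0.575]
wrist_force: [-1.1, -0.4, 0.1]
opening: 0.0928
```

```bash
python3 -c "
from h import *
go(.5105,-.0587,.217,72.6)
im,d,W=cloud('wrist');cv2.imwrite('pics/w1.png',im[...,::-1])
k=W[(W[...,2]>.066)&(W[...,2]<.072)&(np.hypot(W[...,0]-.51,W[...,1]+.06)<.05)&(d>0)]
print(len(k),cv2.minAreaRect(k[:,:2].astype(np.float32)*1000) if len(k) else '')"
```

```text
pos [ 0.5119 -0.0634  0.2845] jaw yaw 72.28 x axis [ 0.01   0.005 -1.   ] y axis [-0.952  0.304 -0.008] q6 -1.48
dp [0.0675 0.0033 0.0035]
turn deg -0.32 norm -0.0072 (tool x down: + turn lowers world yaw)
3537 ((509.13006591796875, -58.817893981933594), (39.92061233520508, 40.37968444824219), 72.81559753417969)
```

View pics/w1.png

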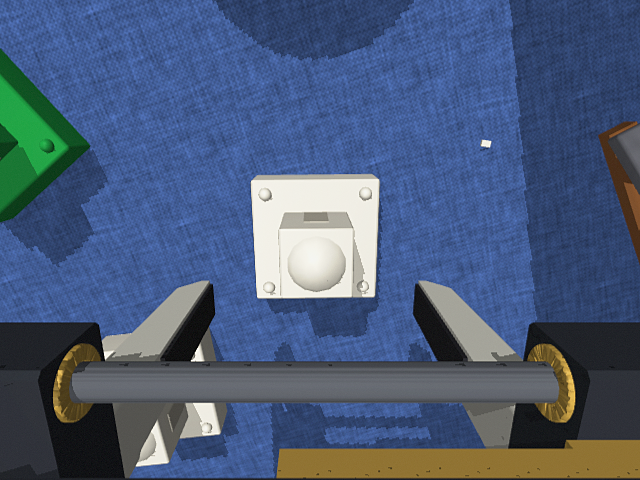

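Emit:
servo_tool(
  targets=[
    {"dp": [0.03,0.004,0.0035],"turn": -0.007},
    {"dp": [0.03,0,0],"turn": 0},
    {"dp": [0.008,0,0],"turn": 0},
    {"dp": [0,0,0],"turn": 0},
  ],
)

```text
time_s: 2.75
ee_pos: [0.5104, -0.0554, 0.2184]
tcp_rot: [-0.422, 0.563, 0.418, 0.574]
wrist_force: [0.2, 0.9, 0.4]
opening: 0.0928
```

```bash
python3 -c "
from h import *
go(.5095,-.0588,.217,72.8)"
```

```text
pos [ 0.5104 -0.0554  0.2184] jaw yaw 72.94 x axis [ 0.015  0.004 -1.   ] y axis [-0.956  0.293 -0.013] q6 -1.48
dp [ 0.0013 -0.0002 -0.0036]
turn deg 0.14 norm 0.0032 (tool x down: + turn lowers world yaw)
```

Emit:
servo_tool(
  targets=[
    {"dp": [0,0,-0.0035],"turn": 0},
    {"dp": [0,0,0],"turn": 0},
  ],
)

```text
time_s: 2.95
ee_pos: [0.5098, -0.0585, 0.2205]
tcp_rot: [-0.423, 0.563, 0.418, 0.574]
wrist_force: [0.5, 0.2, 0.5]
opening: 0.0927
```

Emit:
servo_tool(
  targets=[
    {"dp": [0,0,0],"turn": 0},
    {"dp": [0,0,0],"turn": 0},
    {"dp": [0,0,0],"turn": 0},
    {"dp": [0,0,0],"turn": 0},
    {"dp": [0,0,0],"turn": 0},
    {"dp": [0,0,0],"turn": 0},
    {"dp": [0,0,0],"turn": 0},
    {"dp": [0,0,0],"turn": 0},
  ],
  grip=0,
)

```text
time_s: 3.75
ee_pos: [0.5104, -0.0589, 0.2231]
tcp_rot: [-0.424, 0.562, 0.417, 0.575]
wrist_force: [-1.3, 0.6, 1.3]
opening: 0.0394
```

Emit:
servo_tool(
  targets=[
    {"dp": [0,0,0],"turn": 0},
    {"dp": [0,0,0],"turn": 0},
  ],
)

```text
time_s: 3.95
ee_pos: [0.5104, -0.0589, 0.223]
tcp_rot: [-0.424, 0.562, 0.417, 0.575]
wrist_force: [-0.7, -0.9, 1.2]
opening: 0.0401
```

Emit:
servo_tool(
  targets=[
    {"dp": [0,0.006,0],"turn": 0},
    {"dp": [0,0.006,0],"turn": 0},
    {"dp": [0,0.006,0],"turn": 0},
  ],
)

```text
time_s: 4.25
ee_pos: [0.493, -0.0535, 0.223]
tcp_rot: [-0.425, 0.561, 0.416, 0.576]
wrist_force: [2.4, -0.3, 1.5]
opening: 0.0402
```

Emit:
servo_tool(
  targets=[
    {"dp": [0,0.006,0],"turn": 0},
    {"dp": [0,0.006,0],"turn": 0},
    {"dp": [0,0.006,0],"turn": 0},
  ],
)

```text
time_s: 4.55
ee_pos: [0.4743, -0.0478, 0.223]
tcp_rot: [-0.426, 0.561, 0.416, 0.576]
wrist_force: [2.2, -0.7, 2.5]
opening: 0.0401
```

Emit:
servo_tool(
  targets=[
    {"dp": [-0.0004,0.006,0],"turn": 0},
    {"dp": [-0.0002,0.006,0],"turn": 0},
    {"dp": [-0.0002,0.006,0],"turn": 0},
  ],
)

```text
time_s: 4.85
ee_pos: [0.455, -0.0419, 0.2231]
tcp_rot: [-0.425, 0.561, 0.416, 0.576]
wrist_force: [2.2, -1.4, -0.0]
opening: 0.0398
```

Emit:
servo_tool(
  targets=[
    {"dp": [-0.0001,0.006,0],"turn": 0},
  ],
)

```text
time_s: 4.95
ee_pos: [0.4487, -0.04, 0.2231]
tcp_rot: [-0.425, 0.561, 0.416, 0.576]
wrist_force: [1.5, -0.7, 1.1]
opening: 0.0398
```

Emit:
servo_tool(
  targets=[
    {"dp": [-0.0001,0.006,0],"turn": 0},
  ],
)

```text
time_s: 5.05
ee_pos: [0.4425, -0.0381, 0.223]
tcp_rot: [-0.425, 0.561, 0.416, 0.576]
wrist_force: [1.8, -0.1, 1.1]
opening: 0.04
```

Emit:
servo_tool(
  targets=[
    {"dp": [0,0,0],"turn": 0},
  ],
)

```text
time_s: 5.15
ee_pos: [0.4417, -0.0379, 0.223]
tcp_rot: [-0.425, 0.561, 0.417, 0.575]
wrist_force: [-1.2, -0.2, 2.0]
opening: 0.04
```

Emit:
servo_tool(
  targets=[
    {"dp": [0,0,0],"turn": 0},
    {"dp": [0,0,0],"turn": 0},
    {"dp": [0,0,0],"turn": 0},
    {"dp": [0,0,0],"turn": 0},
    {"dp": [0,0,0],"turn": 0},
    {"dp": [0,0,0],"turn": 0},
    {"dp": [0,0,0],"turn": 0},
    {"dp": [-0.02,0,0],"turn": 0},
    {"dp": [-0.03,0,0],"turn": 0},
    {"dp": [-0.03,0,0],"turn": 0},
    {"dp": [0,0,0],"turn": 0},
  ],
  grip=100,
)

```text
time_s: 6.25
ee_pos: [0.4396, -0.0381, 0.3045]
tcp_rot: [-0.423, 0.562, 0.418, 0.574]
wrist_force: [0.6, -0.6, 0.7]
opening: 0.093
```

```bash
python3 -c "
from h import *
go(.584,-.2033,.292,79.8)"
```

```text
pos [ 0.4396 -0.0381  0.3045] jaw yaw 72.99 x axis [ 0.018  0.004 -1.   ] y axis [-0.956  0.293 -0.017] q6 -1.47
dp [ 0.0146 -0.1861 -0.1158]
turn deg -6.81 norm -0.1514 (tool x down: + turn lowers world yaw)
```

Emit:
servo_tool(
  targets=[
    {"dp": [0.002,-0.031,-0.0193],"turn": 0},
    {"dp": [0.002,-0.031,-0.0193],"turn": 0},
    {"dp": [0.002,-0.031,-0.0193],"turn": 0},
    {"dp": [0.002,-0.031,-0.0193],"turn": 0},
    {"dp": [0.002,-0.031,-0.0193],"turn": 0},
    {"dp": [0.002,-0.025,-0.015],"turn": 0},
    {"dp": [0,0,0],"turn": -0.15},
    {"dp": [0,0,0],"turn": 0},
  ],
)

```text
time_s: 7.05
ee_pos: [0.5832, -0.2036, 0.2876]
tcp_rot: [-0.456, 0.537, 0.452, 0.547]
wrist_force: [0.1, 0.3, 0.0]
opening: 0.0928
```

```bash
cat > look.py <<'E'
from h import *
import sys
x,y=map(float,sys.argv[1:3])
s=ctrl.observe()
im,d,W=cloud('wrist');cv2.imwrite('pics/wl.png',im[...,::-1])
k=W[(W[...,2]>.064)&(W[...,2]<.072)&(np.hypot(W[...,0]-x,W[...,1]-y)<.05)&(d>0)]
if len(k):
    r=cv2.minAreaRect(k[:,:2].astype(np.float32)*1000);print(len(k),r)
go(x,y,.217,float(sys.argv[3]),s)
E
python3 look.py .585 -.2033 79.8
```

```text
3466 ((584.9322509765625, -203.87710571289062), (39.97970199584961, 40.659000396728516), 78.84442901611328)
pos [ 0.5832 -0.2036  0.2876] jaw yaw 79.95 x axis [ 0.015  0.005 -1.   ] y axis [-0.985  0.175 -0.013] q6 -1.82
dp [ 0.0706 -0.0008  0.    ]
turn deg 0.15 norm 0.0033 (tool x down: + turn lowers world yaw)
```

Emit:
servo_tool(
  targets=[
    {"dp": [0.03,0,0],"turn": 0},
    {"dp": [0.03,0,0],"turn": 0},
    {"dp": [0.007,0,0],"turn": 0},
    {"dp": [0,0,0],"turn": 0},
  ],
)

```text
time_s: 7.5
ee_pos: [0.5835, -0.2016, 0.2189]
tcp_rot: [-0.452, 0.54, 0.449, 0.55]
wrist_force: [0.6, -0.2, -0.5]
opening: 0.0931
```

Emit:
servo_tool(
  targets=[
    {"dp": [0,0,0],"turn": 0},
    {"dp": [0,0,0],"turn": 0},
    {"dp": [0,0,0],"turn": 0},
    {"dp": [0,0,0],"turn": 0},
    {"dp": [0,0,0],"turn": 0},
    {"dp": [0,0,0],"turn": 0},
    {"dp": [0,0,0],"turn": 0},
    {"dp": [0,0,0],"turn": 0},
    {"dp": [0,0,0],"turn": 0},
  ],
  grip=0,
)

```text
time_s: 8.4
ee_pos: [0.5843, -0.2018, 0.2237]
tcp_rot: [-0.454, 0.539, 0.446, 0.552]
wrist_force: [0.7, -0.2, 0.6]
opening: 0.0396
```

Emit:
servo_tool(
  targets=[
    {"dp": [0,0.006,0],"turn": 0},
    {"dp": [0,0.006,0],"turn": 0},
    {"dp": [-0.0001,0.006,0],"turn": 0},
  ],
)

```text
time_s: 8.7
ee_pos: [0.5665, -0.1983, 0.2238]
tcp_rot: [-0.455, 0.539, 0.445, 0.552]
wrist_force: [2.4, -0.7, -1.0]
opening: 0.0397
```

Emit:
servo_tool(
  targets=[
    {"dp": [-0.0001,0.006,0],"turn": 0},
    {"dp": [-0.0001,0.006,0],"turn": 0},
    {"dp": [-0.0001,0.006,0],"turn": 0},
  ],
)

```text
time_s: 9.0
ee_pos: [0.547, -0.1945, 0.2238]
tcp_rot: [-0.455, 0.538, 0.445, 0.552]
wrist_force: [3.5, 0.1, -0.3]
opening: 0.0401
```

Emit:
servo_tool(
  targets=[
    {"dp": [-0.0001,0.006,0],"turn": 0},
    {"dp": [-0.0001,0.006,0],"turn": 0},
  ],
)

```text
time_s: 9.2
ee_pos: [0.5341, -0.192, 0.2238]
tcp_rot: [-0.455, 0.538, 0.445, 0.552]
wrist_force: [2.2, -1.2, -0.8]
opening: 0.0401
```

Emit:
servo_tool(
  targets=[
    {"dp": [-0.0001,0.006,0],"turn": 0},
  ],
)

```text
time_s: 9.3
ee_pos: [0.5277, -0.1907, 0.2239]
tcp_rot: [-0.455, 0.538, 0.445, 0.552]
wrist_force: [3.5, 0.1, -1.1]
opening: 0.04
```

Emit:
servo_tool(
  targets=[
    {"dp": [-0.0001,0.006,0],"turn": 0},
  ],
)

```text
time_s: 9.4
ee_pos: [0.5213, -0.1895, 0.2239]
tcp_rot: [-0.455, 0.538, 0.445, 0.552]
wrist_force: [3.3, -0.1, 0.2]
opening: 0.0398
```

Emit:
servo_tool(
  targets=[
    {"dp": [0,0,0],"turn": 0},
    {"dp": [0,0,0],"turn": 0},
    {"dp": [0,0,0],"turn": 0},
    {"dp": [0,0,0],"turn": 0},
    {"dp": [0,0,0],"turn": 0},
    {"dp": [0,0,0],"turn": 0},
    {"dp": [0,0,0],"turn": 0},
    {"dp": [-0.02,0,0],"turn": 0},
    {"dp": [-0.03,0,0],"turn": 0},
    {"dp": [-0.03,0,0],"turn": 0},
    {"dp": [0,0,0],"turn": 0},
  ],
  grip=100,
)

```text
time_s: 10.5
ee_pos: [0.5183, -0.1893, 0.3049]
tcp_rot: [-0.453, 0.54, 0.447, 0.551]
wrist_force: [0.3, -0.7, -0.0]
opening: 0.0932
```

```bash
python3 -c "
from h import *
go(.566,-.328,.292,78.9)"
```

```text
pos [ 0.5183 -0.1893  0.3049] jaw yaw 79.04 x axis [ 0.018  0.004 -1.   ] y axis [-0.982  0.19  -0.017] q6 -1.82
dp [ 0.0132 -0.073  -0.1271]
turn deg 0.14 norm 0.003 (tool x down: + turn lowers world yaw)
```

Emit:
servo_tool(
  targets=[
    {"dp": [0.003,-0.018,-0.032],"turn": 0},
    {"dp": [0.003,-0.018,-0.032],"turn": 0},
    {"dp": [0.003,-0.018,-0.032],"turn": 0},
    {"dp": [0.003,-0.017,-0.028],"turn": 0},
    {"dp": [0,0,0],"turn": 0},
    {"dp": [0,0,0],"turn": 0},
  ],
)

```text
time_s: 11.1
ee_pos: [0.5654, -0.3284, 0.2891]
tcp_rot: [-0.452, 0.539, 0.448, 0.551]
wrist_force: [0.0, 0.4, -0.5]
opening: 0.0932
```

```bash
python3 look.py .567 -.328 78.9
```

```text
3427 ((567.2158203125, -329.31500244140625), (40.077919006347656, 40.52312469482422), 79.23188018798828)
pos [ 0.5654 -0.3284  0.2891] jaw yaw 79.12 x axis [ 0.016  0.006 -1.   ] y axis [-0.982  0.189 -0.015] q6 -1.99
dp [ 0.0721 -0.0004  0.0001]
turn deg 0.22 norm 0.0049 (tool x down: + turn lowers world yaw)
```

Emit:
servo_tool(
  targets=[
    {"dp": [0.03,0,-0.002],"turn": 0},
    {"dp": [0.03,0,0],"turn": 0},
    {"dp": [0.008,0,0],"turn": 0},
    {"dp": [0,0,0],"turn": 0},
  ],
)

```text
time_s: 11.55
ee_pos: [0.566, -0.3263, 0.2203]
tcp_rot: [-0.453, 0.539, 0.449, 0.55]
wrist_force: [0.4, 0.2, 1.1]
opening: 0.0931
```

Emit:
servo_tool(
  targets=[
    {"dp": [0,0,0],"turn": 0},
    {"dp": [0,0,0],"turn": 0},
    {"dp": [0,0,0],"turn": 0},
    {"dp": [0,0,0],"turn": 0},
    {"dp": [0,0,0],"turn": 0},
    {"dp": [0,0,0],"turn": 0},
    {"dp": [0,0,0],"turn": 0},
    {"dp": [0,0,0],"turn": 0},
    {"dp": [0,0,0],"turn": 0},
  ],
  grip=0,
)

```text
time_s: 12.45
ee_pos: [0.567, -0.3261, 0.2256]
tcp_rot: [-0.456, 0.538, 0.447, 0.551]
wrist_force: [0.3, 0.9, 0.6]
opening: 0.0397
```

Emit:
servo_tool(
  targets=[
    {"dp": [0,0.006,0],"turn": 0},
    {"dp": [0,0.006,0],"turn": 0},
    {"dp": [-0.0001,0.006,0],"turn": 0},
  ],
)

```text
time_s: 12.75
ee_pos: [0.5487, -0.3226, 0.2255]
tcp_rot: [-0.457, 0.537, 0.447, 0.551]
wrist_force: [2.1, -0.7, -0.3]
opening: 0.0393
```

Emit:
servo_tool(
  targets=[
    {"dp": [-0.0001,0.006,0],"turn": 0},
    {"dp": [-0.0001,0.006,0],"turn": 0},
    {"dp": [-0.0001,0.006,0],"turn": 0},
  ],
)

```text
time_s: 13.05
ee_pos: [0.5291, -0.319, 0.2255]
tcp_rot: [-0.457, 0.538, 0.447, 0.551]
wrist_force: [0.8, -0.2, 0.7]
opening: 0.0395
```

Emit:
servo_tool(
  targets=[
    {"dp": [-0.0001,0.006,0],"turn": 0},
    {"dp": [-0.0001,0.006,0],"turn": 0},
  ],
)

```text
time_s: 13.25
ee_pos: [0.5161, -0.3166, 0.2255]
tcp_rot: [-0.457, 0.538, 0.446, 0.551]
wrist_force: [1.6, 0.9, 0.6]
opening: 0.0394
```

Emit:
servo_tool(
  targets=[
    {"dp": [-0.0001,0.006,0],"turn": 0},
  ],
)

```text
time_s: 13.35
ee_pos: [0.5097, -0.3154, 0.2255]
tcp_rot: [-0.457, 0.538, 0.446, 0.551]
wrist_force: [0.7, 0.5, -0.1]
opening: 0.0396
```

Emit:
servo_tool(
  targets=[
    {"dp": [-0.0001,0.006,0],"turn": 0},
  ],
)

```text
time_s: 13.45
ee_pos: [0.5033, -0.3142, 0.2256]
tcp_rot: [-0.457, 0.538, 0.446, 0.551]
wrist_force: [2.2, -0.1, 0.4]
opening: 0.0396
```

Emit:
servo_tool(
  targets=[
    {"dp": [0,0,0],"turn": 0},
    {"dp": [0,0,0],"turn": 0},
    {"dp": [0,0,0],"turn": 0},
    {"dp": [0,0,0],"turn": 0},
    {"dp": [0,0,0],"turn": 0},
    {"dp": [0,0,0],"turn": 0},
    {"dp": [0,0,0],"turn": 0},
    {"dp": [-0.02,0,0],"turn": 0},
    {"dp": [-0.03,0,0],"turn": 0},
    {"dp": [-0.03,0,0],"turn": 0},
    {"dp": [0,0,0],"turn": 0},
  ],
  grip=100,
)

```text
time_s: 14.55
ee_pos: [0.5008, -0.314, 0.3066]
tcp_rot: [-0.455, 0.538, 0.448, 0.55]
wrist_force: [0.0, 0.5, -0.3]
opening: 0.0927
```

```bash
python3 -c "
from h import *
go(.519,-.1905,.292,79.1)"
```

```text
pos [ 0.5008 -0.314   0.3066] jaw yaw 79.36 x axis [ 0.02   0.004 -1.   ] y axis [-0.983  0.185 -0.019] q6 -2.04
dp [0.0155 0.0052 0.1246]
turn deg 0.26 norm 0.0058 (tool x down: + turn lowers world yaw)
```

Emit:
servo_tool(
  targets=[
    {"dp": [0.004,0.0015,0.038],"turn": 0},
    {"dp": [0.004,0.0015,0.038],"turn": 0},
    {"dp": [0.004,0.0015,0.035],"turn": 0},
    {"dp": [0.003,0.0,0.012],"turn": 0},
    {"dp": [0,0,0],"turn": 0},
    {"dp": [0,0,0],"turn": 0},
  ],
)

```text
time_s: 15.15
ee_pos: [0.5194, -0.1898, 0.2899]
tcp_rot: [-0.455, 0.539, 0.448, 0.55]
wrist_force: [0.2, -0.6, -0.7]
opening: 0.0933
```

```bash
python3 look.py .521 -.19 79.1
```

```text
3411 ((522.5726928710938, -188.44000244140625), (40.012638092041016, 40.697509765625), 79.39974975585938)
pos [ 0.5194 -0.1898  0.2899] jaw yaw 79.28 x axis [ 0.019  0.003 -1.   ] y axis [-0.982  0.186 -0.018] q6 -1.83
dp [ 0.0729 -0.0003 -0.0004]
turn deg 0.18 norm 0.0039 (tool x down: + turn lowers world yaw)
```

Emit:
servo_tool(
  targets=[
    {"dp": [0.03,0,-0.001],"turn": 0},
    {"dp": [0.03,0,0],"turn": 0},
    {"dp": [0.009,0,0],"turn": 0},
    {"dp": [0,0,0],"turn": 0},
  ],
)

```text
time_s: 15.6
ee_pos: [0.5207, -0.1958, 0.2202]
tcp_rot: [-0.455, 0.539, 0.445, 0.552]
wrist_force: [0.6, 0.1, 0.5]
opening: 0.0933
```

Emit:
servo_tool(
  targets=[
    {"dp": [0,0,0],"turn": 0},
    {"dp": [0,0,0],"turn": 0},
    {"dp": [0,0,0],"turn": 0},
    {"dp": [0,0,0],"turn": 0},
    {"dp": [0,0,0],"turn": 0},
    {"dp": [0,0,0],"turn": 0},
    {"dp": [0,0,0],"turn": 0},
    {"dp": [0,0,0],"turn": 0},
    {"dp": [0,0,0],"turn": 0},
  ],
  grip=0,
)

```text
time_s: 16.5
ee_pos: [0.5216, -0.1967, 0.2244]
tcp_rot: [-0.456, 0.538, 0.443, 0.553]
wrist_force: [0.2, 1.1, 0.7]
opening: 0.0397
```

Emit:
servo_tool(
  targets=[
    {"dp": [0,0.005,0],"turn": 0},
    {"dp": [0,0.005,0],"turn": 0},
  ],
)

```text
time_s: 16.7
ee_pos: [0.5122, -0.195, 0.2245]
tcp_rot: [-0.457, 0.538, 0.442, 0.553]
wrist_force: [2.8, -0.7, -0.4]
opening: 0.0397
```

Emit:
servo_tool(
  targets=[
    {"dp": [0,0.005,0],"turn": 0},
  ],
)

```text
time_s: 16.8
ee_pos: [0.507, -0.1942, 0.2245]
tcp_rot: [-0.458, 0.538, 0.442, 0.554]
wrist_force: [3.4, -0.6, 0.1]
opening: 0.0399
```

Emit:
servo_tool(
  targets=[
    {"dp": [0,0.005,0],"turn": 0},
  ],
)

```text
time_s: 16.9
ee_pos: [0.5018, -0.1933, 0.2245]
tcp_rot: [-0.458, 0.538, 0.441, 0.554]
wrist_force: [2.9, 0.0, 0.7]
opening: 0.0397
```

Emit:
servo_tool(
  targets=[
    {"dp": [0,0.005,0],"turn": 0},
  ],
)

```text
time_s: 17.0
ee_pos: [0.4965, -0.1923, 0.2245]
tcp_rot: [-0.458, 0.537, 0.441, 0.554]
wrist_force: [3.6, -0.9, 0.9]
opening: 0.0401
```

Emit:
servo_tool(
  targets=[
    {"dp": [0,0.005,0],"turn": 0},
  ],
)

```text
time_s: 17.1
ee_pos: [0.4912, -0.1913, 0.2246]
tcp_rot: [-0.459, 0.537, 0.441, 0.554]
wrist_force: [4.1, -0.4, 0.8]
opening: 0.0395
```

Emit:
servo_tool(
  targets=[
    {"dp": [0,0.005,0],"turn": 0},
  ],
)

```text
time_s: 17.2
ee_pos: [0.486, -0.1904, 0.2246]
tcp_rot: [-0.459, 0.537, 0.441, 0.554]
wrist_force: [4.7, -0.4, 1.0]
opening: 0.04
```

Emit:
servo_tool(
  targets=[
    {"dp": [0,0.005,0],"turn": 0},
  ],
)

```text
time_s: 17.3
ee_pos: [0.4808, -0.1894, 0.2246]
tcp_rot: [-0.459, 0.537, 0.44, 0.554]
wrist_force: [3.9, 0.5, 1.8]
opening: 0.0397
```

Emit:
servo_tool(
  targets=[
    {"dp": [-0.005,0,0],"turn": 0},
    {"dp": [-0.015,0,0],"turn": 0},
    {"dp": [-0.025,0,0],"turn": 0},
    {"dp": [-0.03,0,0],"turn": 0},
    {"dp": [-0.03,0,0],"turn": 0},
    {"dp": [-0.025,0,0],"turn": 0},
    {"dp": [0,0,0],"turn": -0.15},
    {"dp": [0,0,0],"turn": -0.15},
    {"dp": [0,0,0],"turn": -0.15},
    {"dp": [0,0,0],"turn": -0.07},
    {"dp": [0,0,0],"turn": 0},
  ],
)

```text
time_s: 18.4
ee_pos: [0.4685, -0.186, 0.3522]
tcp_rot: [-0.551, 0.436, 0.557, 0.443]
wrist_force: [-0.6, 0.1, -5.9]
opening: 0.0397
```

```bash
python3 -c "
from h import *
s=ctrl.observe();print(s['wrist_force'],s['wrist_torque'],s['opening'])
go(.563,.2345,.35,101.3,s)"
```

```text
[-0.56468373  0.06670918 -5.94679464] [ 0.03793158 -0.08362694 -0.00091401] 0.039732304898828855
pos [ 0.4685 -0.186   0.3522] jaw yaw 103.14 x axis [-0.001  0.012 -1.   ] y axis [-0.974 -0.227 -0.002] q6 -2.28
dp [ 0.0074 -0.1877  0.3879]
turn deg 1.84 norm 0.041 (tool x down: + turn lowers world yaw)
```

Emit:
servo_tool(
  targets=[
    {"dp": [0,-0.008,0.016],"turn": 0},
    {"dp": [0,-0.016,0.032],"turn": 0},
    {"dp": [0,-0.016,0.032],"turn": 0},
    {"dp": [0,-0.016,0.032],"turn": 0},
    {"dp": [0,-0.016,0.032],"turn": 0},
    {"dp": [0,-0.016,0.032],"turn": 0},
    {"dp": [0,-0.016,0.032],"turn": 0},
    {"dp": [0,-0.016,0.032],"turn": 0},
    {"dp": [0,-0.016,0.032],"turn": 0},
    {"dp": [0,-0.016,0.032],"turn": 0},
    {"dp": [0,-0.016,0.032],"turn": 0},
    {"dp": [0,-0.016,0.032],"turn": 0},
    {"dp": [0,-0.008,0.016],"turn": 0},
    {"dp": [0,0,0],"turn": 0.04},
    {"dp": [0,0,0],"turn": 0},
  ],
)

```text
time_s: 19.9
ee_pos: [0.5706, 0.2471, 0.3468]
tcp_rot: [-0.527, 0.463, 0.551, 0.452]
wrist_force: [-0.3, -0.4, -4.8]
opening: 0.0399
```

```bash
python3 -c "
from h import *
s=ctrl.observe();print(s['wrist_force'],s['wrist_torque'],s['opening'])
go(.5657,.2325,.305,101.3,s)
for c in('wrist','side'):
    im,d,W=cloud(c);np.savez('/tmp/%s2.npz'%c,im=im,d=d,W=W)
    m=(d>0)&(np.hypot(W[...,0]-.568,W[...,1]-.235)<.13)&(W[...,2]>.02)&(W[...,2]<.1)&(np.ptp(im.astype(int),axis=2)<25)&(im.mean(2)<150)
    k=W[m]
    for _ in range(5):
        cc=np.median(k,0) if _==0 else k.mean(0);n=np.linalg.svd(k-cc,full_matrices=False)[2][2];n*=np.sign(n[2]);k=k[abs((k-cc)@n)<.004]
    print(c,len(k),n.round(3),'z at centre',cc[2]-(n[0]*(.568-cc[0])+n[1]*(.235-cc[1]))/n[2])
im=np.hstack([np.load('/tmp/%s2.npz'%c)['im'] for c in('wrist','side')]);cv2.imwrite('pics/pre.png',cv2.resize(im[...,::-1],(800,300)))
"
```

```text
[-0.34061274 -0.38918967 -4.82130816] [-0.05039623 -0.0967065   0.01064847] 0.039902661681985814
pos [0.5706 0.2471 0.3468] jaw yaw 99.27 x axis [-0.036  0.01  -0.999] y axis [-0.986 -0.161  0.034] q6 -1.41
dp [ 0.0418  0.0058 -0.0143]
turn deg -2.03 norm -0.0452 (tool x down: + turn lowers world yaw)
wrist 19710 [-0.337 -0.063  0.939] z at centre 0.058212832252564975
side 3256 [-0.336 -0.067  0.939] z at centre 0.059319201762888726
```

View pics/pre.png

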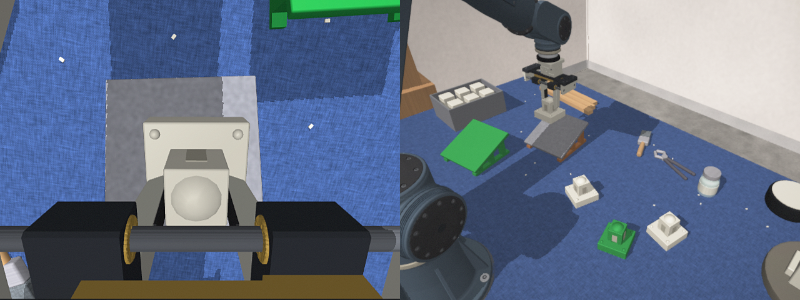

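Emit:
servo_tool(
  targets=[
    {"dp": [0.015,0,-0.0143],"turn": -0.045},
    {"dp": [0.015,0,0],"turn": 0},
    {"dp": [0,0,0],"turn": 0},
  ],
)

```text
time_s: 20.3
ee_pos: [0.5716, 0.2312, 0.3157]
tcp_rot: [-0.534, 0.454, 0.559, 0.443]
wrist_force: [0.2, 0.3, -5.3]
opening: 0.0403
```

```bash
python3 -c "
from h import *
s=ctrl.observe();print(s['wrist_force'],s['wrist_torque'],s['opening'])
R=Rn.from_quat(s['tcp_rot']).as_matrix();print('grasp',s['ee_pos']+.167*R[:,0],'want .5657 .2345 ~.1293')
go(.5717,.2328,.298,101.3,s)"
```

```text
[ 0.18444056  0.27639151 -5.32859709] [ 0.03268699 -0.04027516 -0.03408669] 0.04025364538786741
grasp [0.56560198 0.23290427 0.14886824] want .5657 .2345 ~.1293
pos [0.5716 0.2312 0.3157] jaw yaw 101.28 x axis [-0.036  0.01  -0.999] y axis [-0.98  -0.196  0.033] q6 -1.47
dp [ 0.0178 -0.001   0.0013]
turn deg -0.02 norm -0.0005 (tool x down: + turn lowers world yaw)
```

Emit:
servo_tool(
  targets=[
    {"dp": [0.007,0,0.001],"turn": 0},
    {"dp": [0.007,0,0],"turn": 0},
    {"dp": [0.001,0,0],"turn": 0},
  ],
)

```text
time_s: 20.6
ee_pos: [0.571, 0.2326, 0.3004]
tcp_rot: [-0.534, 0.454, 0.558, 0.444]
wrist_force: [-0.1, -0.2, -5.4]
opening: 0.04
```

Emit:
servo_tool(
  targets=[
    {"dp": [0.002,0,0],"turn": 0},
    {"dp": [0.002,0,0],"turn": 0},
  ],
)

```text
time_s: 20.8
ee_pos: [0.5709, 0.233, 0.2966]
tcp_rot: [-0.534, 0.454, 0.558, 0.444]
wrist_force: [-0.2, -0.2, -5.7]
opening: 0.0397
```

Emit:
servo_tool(
  targets=[
    {"dp": [0.002,0.001,0],"turn": 0},
  ],
)

```text
time_s: 20.9
ee_pos: [0.57, 0.233, 0.2948]
tcp_rot: [-0.534, 0.453, 0.558, 0.444]
wrist_force: [0.9, 0.9, -2.1]
opening: 0.0397
```

Emit:
servo_tool(
  targets=[
    {"dp": [0.002,0.001,0],"turn": 0},
  ],
)

```text
time_s: 21.0
ee_pos: [0.5692, 0.2329, 0.2934]
tcp_rot: [-0.535, 0.453, 0.558, 0.445]
wrist_force: [-0.2, -0.2, 0.8]
opening: 0.0401
```

Emit:
servo_tool(
  targets=[
    {"dp": [0.002,0.0018,0],"turn": 0},
    {"dp": [0.002,0.0018,0],"turn": 0},
  ],
)

```text
time_s: 21.2
ee_pos: [0.5663, 0.2324, 0.2915]
tcp_rot: [-0.536, 0.451, 0.557, 0.446]
wrist_force: [0.7, -0.2, 3.7]
opening: 0.0395
```

Emit:
servo_tool(
  targets=[
    {"dp": [0.002,0.0018,0],"turn": 0},
    {"dp": [0.002,0.0018,0],"turn": 0},
  ],
)

```text
time_s: 21.4
ee_pos: [0.5626, 0.2318, 0.2886]
tcp_rot: [-0.537, 0.45, 0.556, 0.447]
wrist_force: [-0.9, -1.2, 4.0]
opening: 0.0396
```

```bash
cat > tilt.py <<'E'
from h import *
s=ctrl.observe();R=Rn.from_quat(s['tcp_rot']).as_matrix()
print('F',s['wrist_force'].round(2),'M',s['wrist_torque'].round(3),'grasp',(s['ee_pos']+.167*R[:,0]).round(4),'x',R[:,0].round(3))
for cam in('wrist','side'):
    im,d,W=cloud(cam);cv2.imwrite(f'pics/t_{cam}.png',im[...,::-1])
    near=(d>0)&(np.hypot(W[...,0]-.56,W[...,1]-.235)<.13)&(W[...,2]>.02)
    f=im.astype(int);grey=near&(np.ptp(f,axis=2)<25)
    brd=near&(abs(f.mean(2)-105)<25)&(np.ptp(f,axis=2)<20)
    n0=np.array([-.3354,-.067,.9397]);c0=np.array([.568,.235,.0585])
    h=(W-c0)@n0
    b=W[near&(abs(h)<.015)&(f.mean(2)<150)&(np.ptp(f,axis=2)<25)]
    so=W[near&(h>.016)&(h<.06)&(f.mean(2)>165)&(W[...,2]<.12)]
    for nm,k in(('board',b),('sole',so)):
        if len(k)<100: print(cam,nm,len(k));continue
        best=None;rng=np.random.default_rng(0)
        for _ in range(300):
            p=k[rng.choice(len(k),3,0)];n=np.cross(p[1]-p[0],p[2]-p[0]);n/=np.linalg.norm(n)+1e-12;n*=np.sign(n[2])
            if n[2]<.8: continue
            m=abs((k-p[0])@n)<.0015
            if best is None or m.sum()>best.sum(): best=m
        if best is None: continue
        q=k[best];c=q.mean(0);n=np.linalg.svd(q-c,full_matrices=False)[2][2];n*=np.sign(n[2])
        print(cam,nm,len(q),'tilt',np.degrees(np.arccos(n[2])).round(1),'n',n.round(3),'h',((c-c0)@n0).round(4))
        if nm=='sole':
            yh=np.cross(n,[np.cos(.197),np.sin(.197),0]);yh/=np.linalg.norm(yh);xh=np.cross(yh,n)
            r=cv2.minAreaRect((np.c_[(q-c)@xh,(q-c)@yh]*1000).astype(np.float32))
            P=c+(r[0][0]*xh+r[0][1]*yh)/1000
            print('   rect',np.round(r[1],1),round(r[2],1),'centre on board x,y (mm)',np.round([(P-c0)@np.array([.921,.184,.342])*1000,(P-c0)@np.array([-.196,.981,0])*1000],1))
E
python3 tilt.py
```

```text
F [-0.87 -1.24  4.  ] M [-0.277 -0.184 -0.071] grasp [0.5586 0.234  0.1217] x [-0.024  0.014 -1.   ]
wrist board 26429 tilt 20.0 n [-0.337 -0.063  0.94 ] h -0.0029
wrist sole 8783 tilt 1.7 n [-0.022 -0.019  1.   ] h 0.0419
   rect [45.5 79.1] 0.1 centre on board x,y (mm) [-18.2   1.5]
side board 1541 tilt 20.0 n [-0.335 -0.068  0.94 ] h -0.0021
side sole 158 tilt 2.4 n [-0.029 -0.03   0.999] h 0.0395
   rect [74.9 76.9] 89.4 centre on board x,y (mm) [-5.6 -0.7]
```

Emit:
servo_tool(
  targets=[
    {"dp": [0.0025,0.002,0],"turn": 0},
    {"dp": [0.0025,0.002,0],"turn": 0},
  ],
)

```text
time_s: 21.7
ee_pos: [0.5581, 0.2311, 0.2837]
tcp_rot: [-0.536, 0.451, 0.557, 0.446]
wrist_force: [-3.0, -1.0, 6.5]
opening: 0.0398
```

Emit:
servo_tool(
  targets=[
    {"dp": [0.0025,0.002,0],"turn": 0},
    {"dp": [0.0025,0.002,0],"turn": 0},
  ],
)

```text
time_s: 21.9
ee_pos: [0.5533, 0.2303, 0.2786]
tcp_rot: [-0.536, 0.452, 0.557, 0.446]
wrist_force: [-3.0, -0.5, 5.7]
opening: 0.0395
```

```bash
python3 tilt.py
```

```text
F [-2.96 -0.48  5.67] M [-0.445  0.125 -0.078] grasp [0.5485 0.2324 0.1117] x [-0.029  0.013 -1.   ]
wrist board 27398 tilt 20.1 n [-0.337 -0.064  0.939] h -0.0033
wrist sole 7629 tilt 13.9 n [-0.234 -0.058  0.971] h 0.0294
   rect [79.  73.6] 89.9 centre on board x,y (mm) [-11.7   1.7]
side board 1531 tilt 20.0 n [-0.337 -0.058  0.94 ] h -0.0024
side sole 207 tilt 14.7 n [-0.249 -0.048  0.967] h 0.0286
   rect [76.8 74. ] 89.2 centre on board x,y (mm) [-11.9   0.1]
```

Emit:
servo_tool(
  targets=[
    {"dp": [0.0025,-0.0005,0],"turn": 0},
    {"dp": [0.0025,-0.001,0],"turn": 0},
  ],
)

```text
time_s: 22.2
ee_pos: [0.5535, 0.2307, 0.2733]
tcp_rot: [-0.534, 0.453, 0.558, 0.444]
wrist_force: [-9.7, 0.3, 10.6]
opening: 0.0399
```

```bash
python3 tilt.py
```

```text
F [-9.73  0.27 10.56] M [-0.37   1.319 -0.186] grasp [0.5478 0.2327 0.1065] x [-0.034  0.012 -0.999]
wrist board 27562 tilt 20.1 n [-0.337 -0.064  0.939] h -0.0055
wrist sole 7379 tilt 17.3 n [-0.29  -0.065  0.955] h 0.0233
   rect [79.1 71.7] 89.1 centre on board x,y (mm) [-14.   2.]
side board 1424 tilt 19.8 n [-0.333 -0.065  0.941] h -0.0042
side sole 209 tilt 17.3 n [-0.291 -0.066  0.955] h 0.0233
   rect [77.4 76.8] 89.0 centre on board x,y (mm) [-11.9   1.2]
```

Emit:
servo_tool(
  targets=[
    {"dp": [-0.005,0.001,0],"turn": 0},
    {"dp": [-0.006,0,0],"turn": 0},
    {"dp": [-0.006,0,0],"turn": 0},
    {"dp": [-0.003,-0.005,-0.001],"turn": 0},
    {"dp": [-0.003,-0.006,-0.001],"turn": 0},
    {"dp": [0,0,0],"turn": 0},
  ],
)

```text
time_s: 22.9
ee_pos: [0.5648, 0.2302, 0.2943]
tcp_rot: [-0.533, 0.455, 0.56, 0.442]
wrist_force: [-0.6, 0.5, -7.0]
opening: 0.0394
```

```bash
python3 tilt.py
```

```text
F [-0.64  0.46 -6.98] M [-0.004 -0.047  0.002] grasp [0.558  0.2319 0.1275] x [-0.041  0.01  -0.999]
wrist board 28213 tilt 20.0 n [-0.337 -0.063  0.939] h -0.0002
wrist sole 7346 tilt 17.6 n [-0.295 -0.067  0.953] h 0.0397
   rect [79.1 71.5] 89.2 centre on board x,y (mm) [ 2.3 -0.6]
side board 1543 tilt 20.2 n [-0.34  -0.059  0.938] h 0.0009
side sole 223 tilt 17.8 n [-0.297 -0.075  0.952] h 0.0405
   rect [75.3 77.8] 0.6 centre on board x,y (mm) [ 2.8 -1.7]
```

Emit:
servo_tool(
  targets=[
    {"dp": [0.005,-0.0015,0.0005],"turn": 0},
    {"dp": [0.004,-0.0015,0.0005],"turn": 0},
    {"dp": [0.002,-0.001,0],"turn": 0},
  ],
)

```text
time_s: 23.3
ee_pos: [0.5672, 0.2322, 0.2815]
tcp_rot: [-0.532, 0.456, 0.56, 0.442]
wrist_force: [-3.1, -0.4, 1.7]
opening: 0.0398
```

Emit:
servo_tool(
  targets=[
    {"dp": [0.0015,-0.0003,0],"turn": 0},
  ],
)

```text
time_s: 23.4
ee_pos: [0.5675, 0.2324, 0.2802]
tcp_rot: [-0.532, 0.456, 0.56, 0.442]
wrist_force: [-3.2, -0.9, 4.1]
opening: 0.0395
```

Emit:
servo_tool(
  targets=[
    {"dp": [0.0015,0.0003,0],"turn": 0},
  ],
)

```text
time_s: 23.5
ee_pos: [0.5673, 0.2324, 0.2793]
tcp_rot: [-0.533, 0.456, 0.56, 0.442]
wrist_force: [-3.8, -1.2, 6.3]
opening: 0.04
```

Emit:
servo_tool(
  targets=[
    {"dp": [0.0015,0.0003,0],"turn": 0},
  ],
)

```text
time_s: 23.6
ee_pos: [0.567, 0.2323, 0.2785]
tcp_rot: [-0.533, 0.455, 0.56, 0.442]
wrist_force: [-6.0, -1.3, 7.2]
opening: 0.04
```

```bash
python3 tilt.py
```

```text
F [-5.99 -1.32  7.21] M [-0.53   0.459 -0.132] grasp [0.5601 0.2339 0.1117] x [-0.041  0.01  -0.999]
wrist board 32521 tilt 20.1 n [-0.337 -0.064  0.939] h -0.0039
wrist sole 7137 tilt 18.7 n [-0.313 -0.068  0.947] h 0.0236
   rect [79.1 70.8] 89.1 centre on board x,y (mm) [-0.7  0.9]
side board 1456 tilt 19.9 n [-0.334 -0.064  0.941] h -0.0029
side sole 224 tilt 18.6 n [-0.313 -0.061  0.948] h 0.0239
   rect [79.5 75.7] 88.2 centre on board x,y (mm) [1.1 0.4]
```

Emit:
servo_tool(
  targets=[
    {"dp": [0.002,0.0015,0],"turn": 0},
    {"dp": [0.002,0.0015,0],"turn": 0},
  ],
)

```text
time_s: 23.9
ee_pos: [0.5649, 0.2319, 0.2774]
tcp_rot: [-0.534, 0.454, 0.558, 0.444]
wrist_force: [2.5, -0.6, 9.6]
opening: 0.0402
```

```bash
python3 tilt.py
```

```text
F [ 2.5  -0.57  9.64] M [-0.53  -0.585 -0.012] grasp [0.559  0.2337 0.1105] x [-0.035  0.011 -0.999]
wrist board 32713 tilt 20.0 n [-0.337 -0.063  0.939] h -0.004
wrist sole 6885 tilt 20.1 n [-0.335 -0.073  0.939] h 0.0222
   rect [79.1 70. ] 89.6 centre on board x,y (mm) [-1.8  0.9]
side board 1480 tilt 19.8 n [-0.334 -0.057  0.941] h -0.0028
side sole 213 tilt 19.8 n [-0.33  -0.077  0.941] h 0.0231
   rect [78.5 75.2] 89.2 centre on board x,y (mm) [0.8 0.3]
```

Emit:
servo_tool(
  targets=[
    {"dp": [-0.001,-0.0003,0],"turn": 0},
    {"dp": [-0.001,-0.0003,0],"turn": 0},
  ],
)

```text
time_s: 24.2
ee_pos: [0.5649, 0.2319, 0.2801]
tcp_rot: [-0.534, 0.454, 0.559, 0.443]
wrist_force: [-4.5, -0.7, -2.2]
opening: 0.0403
```

```bash
python3 tilt.py
```

```text
F [-4.53 -0.65 -2.22] M [-0.374  0.781 -0.164] grasp [0.5586 0.2336 0.1132] x [-0.038  0.01  -0.999]
wrist board 32657 tilt 20.0 n [-0.337 -0.063  0.939] h -0.0014
wrist sole 6937 tilt 19.8 n [-0.33  -0.073  0.941] h 0.0251
   rect [79.1 70.3] 89.1 centre on board x,y (mm) [-1.4  0.9]
side board 1513 tilt 20.0 n [-0.336 -0.064  0.94 ] h -0.0001
side sole 216 tilt 19.5 n [-0.329 -0.053  0.943] h 0.026
   rect [79.2 76.9] 87.7 centre on board x,y (mm) [ 1.8 -0.2]
```

Emit:
servo_tool(
  targets=[
    {"dp": [0,0,0],"turn": 0},
    {"dp": [0,0,0],"turn": 0},
    {"dp": [0,0,0],"turn": 0},
    {"dp": [0,0,0],"turn": 0},
  ],
  grip=55,
)

```text
time_s: 24.7
ee_pos: [0.5657, 0.2322, 0.2809]
tcp_rot: [-0.535, 0.453, 0.558, 0.444]
wrist_force: [-0.6, 0.2, -0.6]
opening: 0.0516
```

Emit:
servo_tool(
  targets=[
    {"dp": [0,0,0],"turn": 0},
    {"dp": [0,0,0],"turn": 0},
    {"dp": [0,0,0],"turn": 0},
    {"dp": [0,0,0],"turn": 0},
    {"dp": [0,0,0],"turn": 0},
    {"dp": [0,0,0],"turn": 0},
  ],
  grip=100,
)

```text
time_s: 25.3
ee_pos: [0.5659, 0.2322, 0.2812]
tcp_rot: [-0.535, 0.453, 0.558, 0.445]
wrist_force: [-0.0, -0.7, 0.0]
opening: 0.0916
```

```bash
python3 tilt.py
```

```text
F [-0.03 -0.69  0.05] M [ 0.049 -0.022  0.013] grasp [0.5606 0.2342 0.1143] x [-0.032  0.012 -0.999]
wrist board 39163 tilt 20.0 n [-0.337 -0.063  0.939] h -0.0013
wrist sole 11091 tilt 20.1 n [-0.337 -0.064  0.939] h 0.0247
   rect [78.5 72.5] 88.9 centre on board x,y (mm) [0.1 0.9]
side board 1466 tilt 20.0 n [-0.337 -0.064  0.939] h -0.0006
side sole 184 tilt 20.2 n [-0.342 -0.045  0.939] h 0.0255
   rect [78.6 74.3] 87.9 centre on board x,y (mm) [0.1 0.1]
```

Flat and centred. I'll retreat upwards, then check all three.

Emit:
servo_tool(
  targets=[
    {"dp": [-0.01,0,0],"turn": 0},
    {"dp": [-0.03,0,0],"turn": 0},
    {"dp": [-0.03,0,0],"turn": 0},
    {"dp": [-0.03,0,0],"turn": 0},
    {"dp": [-0.03,0,0],"turn": 0},
    {"dp": [0,0,0],"turn": 0},
    {"dp": [0,0,0],"turn": 0},
    {"dp": [0,0,0],"turn": 0},
    {"dp": [0,0,0],"turn": 0},
    {"dp": [0,0,0],"turn": 0},
    {"dp": [0,0,0],"turn": 0},
  ],
)

```text
time_s: 26.5
ee_pos: [0.5695, 0.2303, 0.4174]
tcp_rot: [-0.534, 0.454, 0.558, 0.444]
wrist_force: [-0.9, 0.5, 0.4]
opening: 0.0927
```

```bash
python3 tilt.py; python3 - <<'E'
from h import *
im,d,W=cloud('scene');a=im[120:360]
for r in spotter.trace('scene','cast_a'):
    m=r['region']&(d>0);print(round(r['score'],2),np.round(r['position']),W[m].mean(0).round(3),W[m][:,2].max().round(3))
b=optics.snapshot('side')[0][120:360];cv2.imwrite('pics/fin.png',cv2.resize(np.vstack([a,b])[...,::-1],(800,600)))
E
```

```text
F [-0.87  0.52  0.42] M [-0.012 -0.046  0.026] grasp [0.5636 0.2321 0.2505] x [-0.035  0.011 -0.999]
wrist board 18308 tilt 20.0 n [-0.337 -0.063  0.94 ] h -0.0012
wrist sole 4971 tilt 20.0 n [-0.336 -0.063  0.94 ] h 0.0247
   rect [79.2 77.9] 89.5 centre on board x,y (mm) [2.7 0.9]
side board 1436 tilt 19.9 n [-0.332 -0.072  0.941] h -0.0003
side sole 219 tilt 19.9 n [-0.337 -0.047  0.94 ] h 0.0258
   rect [79.8 76.9] 87.7 centre on board x,y (mm) [1.5 0.7]
0.97 [171. 239.] [ 0.517 -0.3    0.035] 0.078
0.91 [161. 288.] [ 0.401 -0.221  0.035] 0.081
0.78 [282. 387.] [0.577 0.241 0.095] 0.134
0.56 [208. 327.] [ 0.457 -0.026  0.034] 0.08
```

View pics/fin.png

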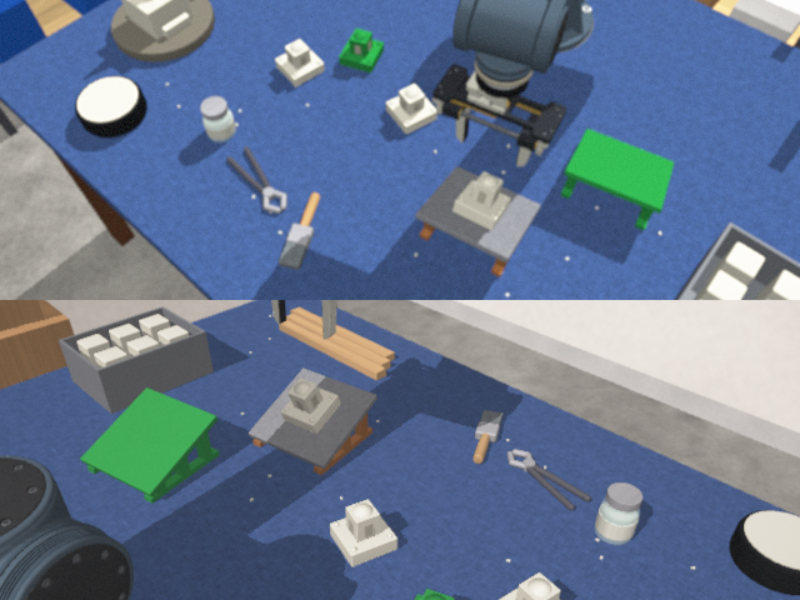

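```bash
python3 -c "
from bench import ctrl;print(ctrl.close_job())"
```

```text
the job is handed in; nothing more can be done
None
```

The job is handed in at about 27 s of the 72 s allowed. The casting that resisted most is lying flat on the middle of the grey sloping board with the gripper off it.

**Feeling:** I gripped each casting by its tower and dragged it 6–7 cm along the bench.

| Casting (start position) | Drag force |
|---|---|
| (0.51, -0.06) | about 2 N, with about 1 N of downward load |
| (0.59, -0.20), first drag | about 3 N |
| (0.59, -0.20), second drag of about 4 cm | 2.8–4.7 N, rising |
| (0.57, -0.33) | about 1.5 N |

The first reading for the second casting was below the stated 4–6 N, so I dragged it again. It was still clearly the highest, so I took it as the non-slip one.

**Placing:** The tool can't tilt. I let the casting pivot in the pads against the board, with up to about 17 N on the board in all. I then lifted it slightly, moved it about 12 mm up the slope to centre it, and backed off the pressure before opening the gripper.

**Last checks:** About 1.8 s after release, the sole lay at 20.0° on the 20.0° board, within about 3 mm of its centre, and had not visibly slid. The other two castings were standing at their new spots. The jar, pincers and brush looked untouched, and the robot was touching nothing. The two cameras differed by about 1 mm on the casting's position.

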